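# Sweep the used culture dishes into the collecting bay

## Task

Clear the bench: with the fingers, gently sweep the two culture dishes along the bench top into the three-sided collecting bay, until each lies flat and wholly inside its mouth. Only slide them: do not pinch, lift, tip or jam them. Leave the small round filter holder, the black-lidded can and the bottle where they stand.

Things in the scene. Friction and masses are not known exactly. Their poses are not given: they have to be found in the camera images.
- dish_1: shallow round culture dish, pale and clear, 59 mm across the rim (56 mm at the height where fingers push) and 14 mm high, about 20 g, loose, lying flat on the bench; origin at the centre of its underside, z up
- dish_2: second culture dish, the same as dish_1
- bay: bare aluminium fence fixed to the bench: three walls 32 mm high, 4 thick, no floor, open to the robot's left. Origin on the bench, mid-mouth; -y points inward (back wall at y=-150 mm), x runs along the mouth (inner faces at x=-65 and +65). Wings flare out to x=-87 and +87 at y=+24; low screw flanges outside. A dish is wholly inside once its centre is 30 mm inward of the mouth line
- filter_holder: bystander: loose flat round filter holder, a white ring with a blue glass, 45 mm across and 6 mm high, lower and smaller than the dishes; it may lie on the way to the bay; origin at the centre of its underside
- objective_can: bystander: loose upright white screw can with a black lid, 39 mm diameter, 56 mm high; origin at the centre of its underside
- oil_bottle: bystander: loose upright small bottle with a blue cap, 30 mm diameter, 62 mm high; origin at the centre of its underside
- monitor: fixed obstacle: monitor beyond the dishes; its foot is 145 mm (x) by 210 mm (y) and 12 mm high, centred on the origin (on the bench); the screen hangs above the foot, 410 mm wide (y), its front face at x = -3 mm and its lower edge 117 mm above the bench
- keyboard_edge (a point): fixed obstacle: a point at the edge, farther from the robot, of the black keyboard that lies between robot and dishes, at its top (22 mm above the bench); this edge runs along y within 2 degrees, from about 200 mm to the left to 140 mm to the right of the point

How it is judged:
By the outcome, as a careful person would: the job done as asked, in the order asked, and still so for the second after the job is handed in, with the robot touching nothing.
It also fails if it takes over 72 s, if anything falls off the work surface, if the arm or the gripper's body presses on something with over 40 N, if the wrist force passes 120 N, or if a joint passes its speed limit or range.

## Robot

A 7-joint arm with a two-finger parallel gripper is mounted at the origin on a cart in front of the work surface, level with it; the furniture and walls round the work are solid. World frame = base frame: x ahead of the robot, y to its left, z up, the work surface at z = 0. Lengths are in m, angles in rad, forces in N, time in s.
With the tool pointing down it reaches from about 0.425 to 0.825 m from the base axis. Payload 3.6 kg.
Tool frame: the origin (TCP) lies between the finger pads; the fingertips stand 22 mm ahead of it and the grasp point (between the pads) lies 3 mm ahead of it; x points along the fingers, y is the direction in which the jaws open and shut, and the axes are right-handed (so a half turn about x gives the same grasp; the last joint's range is limited). The gripper opens to 93 mm and grips with 3 to 60 N. Pads are 15 mm wide; open, the fingers measure 128 mm over their backs; the gripper's body (75 mm by 188 mm) begins 65 mm behind the grasp point.
Start: joints at [-1.258, 0.615, -0.013, 1.423, 0.008, 1.103, -0.04], TCP at [0.217, 0.613, 0.241] pointing down, gripper open.
Joint ranges: [-3.12, 3.12], [-0.3, 2.06], [-1.34, 1.32], [0.26, 2.42], [-1.36, 4.5], [0.01, 1.98], [-2.84, 2.84]. Speed limits (rad/s): [2.79, 2.79, 3.14, 3.14, 3.14, 3.14, 3.14].

## Interface

Orientations are given as [roll, pitch, yaw] about the fixed x, y, z axes, in that order (R = Rz(yaw) Ry(pitch) Rx(roll)).
In Python, from workcell import arm, viewer, job, finder gives the robot as it stands. The module is installed in compiled form; this text tells all that it offers.
- The arm moves only by the tool jog_arm, never from a script. Its argument "moves" is a list of rows, each a list of 4 numbers: the shift along the tool's x, y, z in mm, then the turn about the tool's x in rad. A call has exactly 5 rows; each row shifts and turns the commanded pose from where the row before left it, along the tool's axes as they then stand; what a row does not reach is not made up. A row lasts 1/10 s, in which the tool goes at most 50 mm and 8.59 degrees, less where a joint would pass 70% of its speed; a pose out of reach is approached as far as the arm can. A call is refused whole if a number of a shift passes 50 or a number of a turn 0.15, either way. A call with a gripper value outside its range is refused whole. "grip" is the gripper command: -1 is shut, 1 is fully open, values between are in proportion, set as the call begins (left out, the last holds). The fingers move at their own pace and stop on an object; "force" is the grip in N (left out, the last holds). Time passes only in rows, so rows that do not move let the fingers close, or fill a call up. It gives the time, the measured TCP pose, the force and the opening at its end, in the units of the state.
- arm.state(): the state, without advancing time (a new reading comes with each control period).
- viewer.grab_frame(name): name is "scene" or "top" or "wrist"; returns a dict with "img" (384x512x3 uint8, red, green, blue), "intrinsics" (3x3 intrinsics, pixels), "eye" and "rotation" of the camera in the world. Camera axes: x right, y up, looking along -z (the intrinsics and any distortion apply to the point x, -y, -z); pixel columns grow to the right and rows downward; lengths in m; the calibration is good to about 2 mm. A picture is of the moment at which its call begins. There is no depth.
- job.finish_job(): hands the job in, once; it reports no verdict.
Trained networks look in the newest picture that a camera, given by its name, has taken for a name from the list of things; names that differ only in an ending like _2 or _b are one class to them, and where a whole thing is asked for, a point or a joint stands for the part that bears it (a point fixed in the world has none). Each returns a list of dicts, best first, with "p" (0 to 1); they miss things now and then, are a little off and sometimes report something else, mostly with a low value. They report only what shows in the picture. A call takes as long as a camera call.
- finder.spot_in(camera, label): "centre" ([x, y, z] in m, in world coordinates, good to about 4 mm: the middle of the surface that is visible of it).
- finder.tip_of(camera, label): "centre" ([x, y, z] in m, in world coordinates, good to about 4 mm: a listed point, or the origin of a listed thing).
The state is a dict: "clock": time; "joint_positions": joint angles; "dq": joint speeds; "joint_torque": joint torques, N m; "eef_pos": TCP position; "tool_rot": TCP orientation; "ft_force": force on the tool from outside, world axes, zero at the start; "moment": the same for the moment, N m; "gripper_width": opening from 0.0 (shut) to 1.0 (fully open).
Only numpy, scipy, OpenCV 4.12 (cv2) and the standard library are available. Lean on these libraries where they do the work, as an engineer would, in place of code of your own. Each camera call takes 0.05 s, during which the arm holds its last target. There are 200 camera calls.

## Working session

There is one attempt and no reset: what is moved stays moved. The work goes in short steps, Python scripts to look and compute and a tool call to move; the robot and the scene stay as the last step left them, time stands still between calls to the robot, and variables do not carry over. Pictures are saved under pics/ and viewed, on a budget of 10 in all, crops included, one or two more only if the job needs it, and the job is handed in when it is done.

Besides the shell and the picture viewer there is one more tool, called by a JSON object that holds its "api" and its "payload", one argument or row to a line. jog_arm: Moves the arm, as the interface text tells. Its arguments: {"type":"object","properties":{"moves":{"type":"array","items":{"type":"array","items":{"type":"number"}}},"grip":{"type":"number"},"force":{"type":"number"}},"required":["moves"]}

```bash
mkdir -p pics
cat > h.py <<'E'
from workcell import arm, viewer, job, finder
import numpy as np, cv2
def snap(c,fn=None):
    f=viewer.grab_frame(c)
    if fn: cv2.imwrite('pics/'+fn,f['img'][:,:,::-1])
    return f
def ray(f,u,v,z):
    K=np.array(f['intrinsics']);p=np.linalg.inv(K)@[u,v,1]
    d=np.array(f['rotation'])@[p[0],-p[1],-p[2]];e=np.array(f['eye'])
    return e+d*(z-e[2])/d[2]
def proj(f,P):
    q=np.array(f['rotation']).T@(np.array(P)-f['eye']);p=np.array(f['intrinsics'])@[q[0],-q[1],-q[2]]
    return p[:2]/p[2]
E
python3 - <<'E'
from h import *
np.set_printoptions(precision=3,suppress=True)
s=arm.state();print({k:np.round(s[k],3).tolist() for k in ('clock','eef_pos','tool_rot','gripper_width')})
for c in('scene','top'):
    f=snap(c,c+'1.png');print(c,f['eye'],f['rotation'],f['intrinsics'])
    for l in('dish_1','bay','filter_holder','objective_can','oil_bottle','monitor','keyboard_edge'):
        print(l,[(np.round(d['centre'],3).tolist(),round(d['p'],2)) for d in finder.tip_of(c,l)][:4])
E
python3 -c "
import cv2,numpy as np
"
```

```text
{'clock': 0.0, 'eef_pos': [0.216, 0.612, 0.239], 'tool_rot': [-1.56, 1.568, -1.9], 'gripper_width': 1.002}
scene [-0.017 -0.741  0.516] [ 1.066  0.024 -0.725] [[408.537   0.    252.777]
 [  0.    408.537 192.95 ]
 [  0.      0.      1.   ]]
dish_1 [([0.486, -0.166, 0.006], 0.72), ([0.497, 0.115, 0.001], 0.54)]
bay [([0.542, -0.324, 0.002], 0.96)]
filter_holder [([0.562, -0.036, 0.005], 0.69)]
objective_can [([0.675, -0.156, 0.001], 0.68)]
oil_bottle [([0.573, 0.117, -0.0], 0.69)]
monitor []
keyboard_edge [([0.419, -0.1, 0.023], 0.75)]
top [ 0.38  -0.104  0.876] [ 0.209  0.003 -1.528] [[441.334   0.    261.252]
 [  0.    441.334 192.24 ]
 [  0.      0.      1.   ]]
dish_1 [([0.482, -0.172, -0.0], 0.9), ([0.5, 0.115, 0.003], 0.84)]
bay []
filter_holder [([0.563, -0.039, 0.001], 0.74)]
objective_can [([0.672, -0.156, 0.002], 0.87)]
oil_bottle [([0.421, -0.099, 0.028], 0.7), ([0.574, 0.122, -0.001], 0.49)]
monitor []
keyboard_edge [([0.421, -0.1, 0.027], 0.63)]
```

View pics/top1.png

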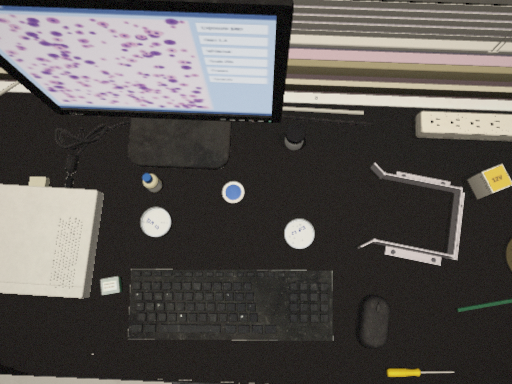

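View pics/scene1.png

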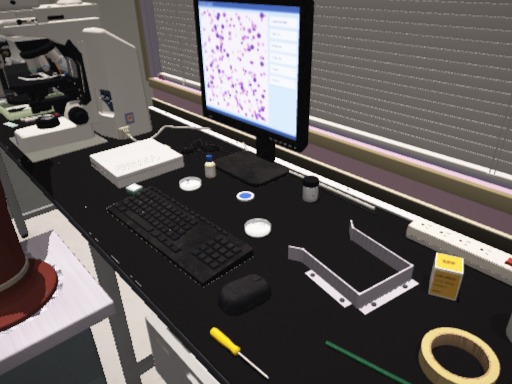

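```bash
cat >> h.py <<'E'
from scipy.spatial.transform import Rotation as Ro
from scipy.optimize import least_squares
_s=snap
def snap(c,fn=None):
    f=_s(c,fn);f['rotation']=Ro.from_euler('xyz',f['rotation']).as_matrix();return f
def bayp(b,p):
    c,s=np.cos(b[2]),np.sin(b[2]);return np.array([b[0]+c*p[0]-s*p[1],b[1]+s*p[0]+c*p[1],p[2]])
E
python3 - <<'E'
from h import *
np.set_printoptions(precision=3,suppress=True)
s=arm.state();print(Ro.from_euler('xyz',s['tool_rot']).as_matrix())
f=snap('top')
print(ray(f,299,234,.014),ray(f,156,222,.014),ray(f,233,192,.006))
b=[.542,-.324,0]
pts=[(sx*x,y,.032) for sx in(1,-1) for x,y in((87,24),(67,0),(67,-152)) ]
pts=[(x/1e3,y/1e3,z) for x,y,z in pts]
pk=np.array([(374,165),(384,177),(463,187),(362,247),(375,240),(455,258)])
r=least_squares(lambda b:np.ravel([proj(f,bayp(b,p)) for p in pts]-pk),b,loss='soft_l1');b=r.x
print(b,r.fun.reshape(-1,2))
img=cv2.resize(f['img'][120:300,330:500],None,fx=4,fy=4,interpolation=cv2.INTER_CUBIC)[:,:,::-1].copy()[:600]
t=lambda p:tuple(int(x) for x in (proj(f,bayp(b,p))-[330,120]+.5)*4)
W=[(87,24),(65,0),(65,-150),(-65,-150),(-65,0),(-87,24)]
for z,c in((.032,(0,255,0)),(0,(0,0,255))):
    cv2.polylines(img,[np.array([t((x/1e3,y/1e3,z)) for x,y in W])],False,c,1)
cv2.imwrite('pics/bay.png',img)
for l in('bay','monitor','dish_1'): print(l,[(np.round(d['centre'],3).tolist(),round(d['p'],2)) for d in finder.spot_in('top',l)][:3])
E
```

```text
[[-0.     0.333  0.943]
 [ 0.     0.943 -0.333]
 [-1.    -0.    -0.   ]]
[ 0.482 -0.171  0.014] [0.494 0.111 0.014] [ 0.563 -0.037  0.006]
[ 0.539 -0.326 -0.15 ] [[ 0.13  -2.389]
 [ 0.812 -2.54 ]
 [-0.947  1.81 ]
 [-0.593  2.275]
 [ 0.395  1.343]
 [ 0.08  -1.327]]
bay [([0.504, -0.427, 0.016], 0.82)]
monitor []
dish_1 [([0.498, 0.113, 0.017], 0.94), ([0.482, -0.173, 0.016], 0.89)]
```

View pics/bay.png

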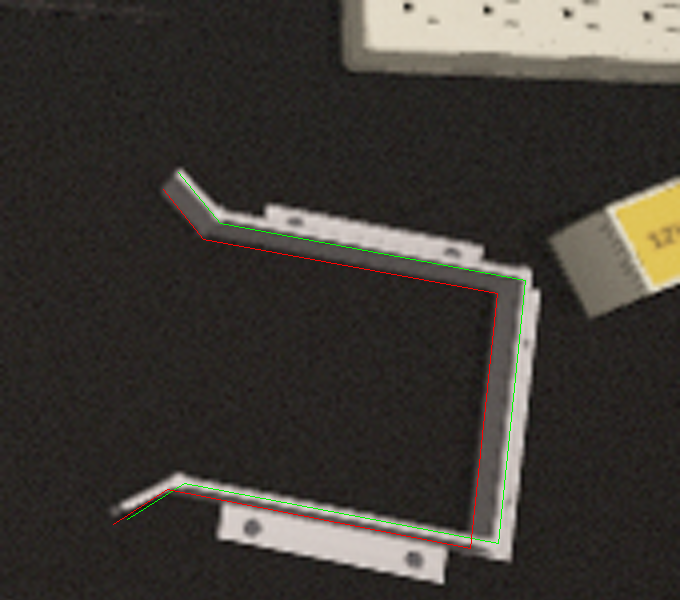

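{"api": "jog_arm", "payload": {
  "moves": [
    [0,0,0,0.123],
    [0,0,0,0.123],
    [0,0,0,0.123],
    [0,0,0,0.123],
    [0,0,0,0.123]
  ],
  "grip": -0.18,
  "force": 10
}}

```text
clock: 1.5
eef_pos: [0.2142, 0.6153, 0.2418]
tool_rot: [2.918, 1.565, 1.962]
ft_force: [-0.8, 1.5, 2.2]
gripper_width: 0.619
```

{"api": "jog_arm", "payload": {
  "moves": [
    [0,0,0,0.123],
    [0,0,0,0.123],
    [0,0,0,0.123],
    [0,0,0,0.123],
    [0,0,0,0.123]
  ]
}}

```text
clock: 2.0
eef_pos: [0.2164, 0.6129, 0.2406]
tool_rot: [-1.864, 1.571, 2.844]
ft_force: [-0.1, 0.1, -1.0]
gripper_width: 0.41
```

{"api": "jog_arm", "payload": {
  "moves": [
    [0,26,40,0],
    [0,26,40,0],
    [0,26,40,0],
    [0,26,40,0],
    [0,26,40,0]
  ]
}}

```text
clock: 2.5
eef_pos: [0.3476, 0.4115, 0.2409]
tool_rot: [2.539, 1.57, 0.97]
ft_force: [1.0, -0.0, -0.3]
gripper_width: 0.412
```

{"api": "jog_arm", "payload": {
  "moves": [
    [0,26,40,0],
    [0,26,40,0],
    [0,26,40,0],
    [0,26,40,0],
    [0,0,0,0]
  ]
}}

```text
clock: 3.0
eef_pos: [0.4556, 0.2449, 0.2416]
tool_rot: [0.853, 1.565, -0.731]
ft_force: [0.0, 0.4, -0.5]
gripper_width: 0.407
```

{"api": "jog_arm", "payload": {
  "moves": [
    [0,3,45,0],
    [0,3,45,0],
    [0,3,45,0],
    [0,3,45,0],
    [0,3,45,0]
  ]
}}

```text
clock: 3.5
eef_pos: [0.4663, 0.027, 0.241]
tool_rot: [2.066, 1.57, 0.497]
ft_force: [1.2, 0.1, 0.2]
gripper_width: 0.408
```

{"api": "jog_arm", "payload": {
  "moves": [
    [0,3,44,0],
    [0,3,44,0],
    [0,3,44,0],
    [35,0,0,0],
    [35,0,0,0]
  ]
}}

```text
clock: 4.0
eef_pos: [0.4766, -0.1056, 0.1709]
tool_rot: [1.357, 1.566, -0.216]
ft_force: [-0.1, 1.3, -1.0]
gripper_width: 0.412
```

{"api": "jog_arm", "payload": {
  "moves": [
    [40,0,0,0],
    [40,0,0,0],
    [30,0,0,0],
    [10,0,0,0],
    [0,0,0,0]
  ]
}}

```text
clock: 4.5
eef_pos: [0.475, -0.1036, 0.0498]
tool_rot: [-1.861, 1.569, 2.852]
ft_force: [-1.1, 0.3, 0.6]
gripper_width: 0.409
```

```bash
cat > look.py <<'E'
from h import *
import sys
s=arm.state();print(np.round(s['eef_pos'],4),np.round(s['ft_force'],1),round(s['clock'],1))
M=Ro.from_euler('xyz',s['tool_rot']).as_matrix();print('tool y',np.round(M[:,1],3))
f=snap('top',sys.argv[1] if len(sys.argv)>1 else None)
for c in('top','scene'):
  if c=='scene': snap(c,'s_'+sys.argv[1] if len(sys.argv)>1 else None)
  for l in('dish_1','filter_holder','objective_can','oil_bottle'):
    print(c,l,[(np.round(d['centre'],3).tolist(),round(d['p'],2)) for d in finder.tip_of(c,l)][:3])
E
python3 look.py a.png
```

```text
[ 0.475  -0.1036  0.0498] [-1.1  0.3  0.6] 4.5
tool y [ 1.     0.001 -0.002]
top dish_1 [([0.498, 0.114, 0.001], 0.71), ([0.484, -0.174, 0.001], 0.6), ([0.675, -0.155, 0.003], 0.58)]
top filter_holder [([0.562, -0.036, 0.0], 0.38)]
top objective_can [([0.675, -0.155, 0.001], 0.92)]
top oil_bottle [([0.574, 0.124, -0.0], 0.56)]
scene dish_1 [([0.498, 0.115, -0.001], 0.74), ([0.539, -0.321, 0.002], 0.38)]
scene filter_holder [([0.561, -0.036, 0.005], 0.63)]
scene objective_can [([0.676, -0.153, -0.0], 0.87)]
scene oil_bottle []
```

View pics/s_a.png

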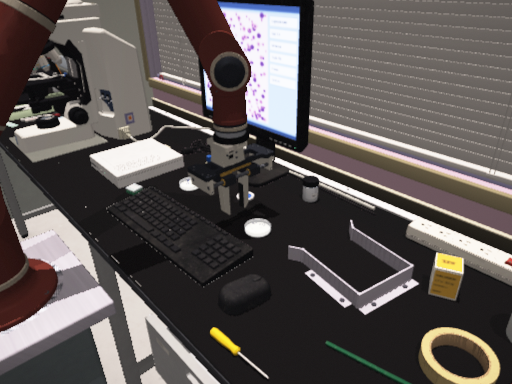

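{"api": "jog_arm", "payload": {
  "moves": [
    [13,8,0,0],
    [10,0,0,0],
    [0,0,11,0],
    [0,0,11,0],
    [0,0,10,0]
  ]
}}

```text
clock: 5.5
eef_pos: [0.4831, -0.1379, 0.0279]
tool_rot: [0.106, 1.57, -1.466]
ft_force: [-0.5, -0.1, -1.1]
gripper_width: 0.409
```

{"api": "jog_arm", "payload": {
  "moves": [
    [0,0,5,0],
    [0,0,5,0],
    [0,0,6,0],
    [0,0,8,0],
    [0,1,8,0]
  ]
}}

```text
clock: 6.0
eef_pos: [0.4843, -0.1683, 0.0277]
tool_rot: [-2.136, 1.57, 2.577]
ft_force: [0.1, 0.9, -0.3]
gripper_width: 0.411
```

{"api": "jog_arm", "payload": {
  "moves": [
    [0,3,9,0],
    [0,4,9,0],
    [0,5,10,0],
    [0,5,10,0],
    [0,5,10,0]
  ]
}}

```text
clock: 6.5
eef_pos: [0.5071, -0.2169, 0.0277]
tool_rot: [0.722, 1.57, -0.848]
ft_force: [-1.0, -0.1, -0.1]
gripper_width: 0.406
```

```bash
python3 look.py b.png
```

```text
[ 0.5071 -0.2169  0.0277] [-1.  -0.1 -0.1] 6.5
tool y [1.    0.001 0.   ]
top dish_1 [([0.497, 0.111, 0.0], 0.64)]
top filter_holder [([0.56, -0.039, -0.0], 0.86)]
top objective_can [([0.675, -0.157, 0.003], 0.67)]
top oil_bottle [([0.578, 0.124, -0.002], 0.63)]
scene dish_1 [([0.506, -0.242, 0.004], 0.72), ([0.498, 0.113, 0.0], 0.67)]
scene filter_holder []
scene objective_can [([0.678, -0.155, 0.001], 0.54)]
scene oil_bottle [([0.574, 0.118, -0.003], 0.54)]
```

View pics/s_b.png

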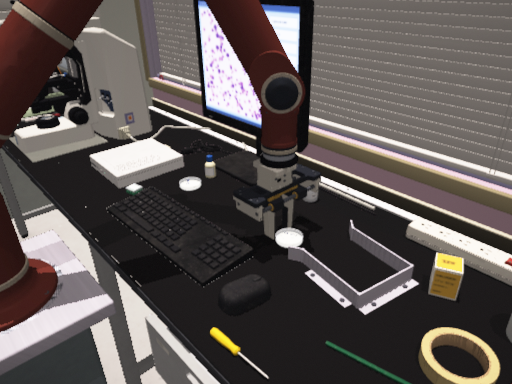

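{"api": "jog_arm", "payload": {
  "moves": [
    [0,6,9,0],
    [0,6,10,0],
    [0,6,10,0],
    [0,6,10,0],
    [0,5,10,0]
  ]
}}

```text
clock: 7.5
eef_pos: [0.5361, -0.2662, 0.0276]
tool_rot: [0.485, 1.57, -1.085]
ft_force: [0.1, 0.1, -0.0]
gripper_width: 0.41
```

{"api": "jog_arm", "payload": {
  "moves": [
    [0,3,10,0],
    [0,0,10,0],
    [0,-1,10,0],
    [0,-1,10,0],
    [0,-1,10,0]
  ]
}}

```text
clock: 8.0
eef_pos: [0.5351, -0.3158, 0.0276]
tool_rot: [-1.551, 1.57, -3.122]
ft_force: [-0.4, 0.3, -0.0]
gripper_width: 0.41
```

{"api": "jog_arm", "payload": {
  "moves": [
    [0,-2,10,0],
    [0,-2,10,0],
    [0,-2,10,0],
    [0,-2,10,0],
    [0,-2,10,0]
  ]
}}

```text
clock: 8.5
eef_pos: [0.5254, -0.3657, 0.0277]
tool_rot: [-1.257, 1.571, -2.827]
ft_force: [-0.2, 0.2, 0.8]
gripper_width: 0.412
```

```bash
python3 look.py c.png
```

```text
[ 0.5254 -0.3657  0.0277] [-0.2  0.2  0.8] 8.5
tool y [ 1.     0.001 -0.   ]
top dish_1 [([0.498, 0.114, 0.001], 0.79)]
top filter_holder [([0.563, -0.038, -0.003], 0.56)]
top objective_can [([0.675, -0.155, -0.001], 0.6)]
top oil_bottle [([0.576, 0.123, -0.001], 0.66)]
scene dish_1 [([0.524, -0.395, 0.006], 0.76), ([0.494, 0.114, 0.001], 0.66)]
scene filter_holder [([0.563, -0.037, 0.005], 0.43)]
scene objective_can [([0.678, -0.154, 0.001], 0.77)]
scene oil_bottle [([0.573, 0.118, -0.001], 0.73)]
```

View pics/s_c.png

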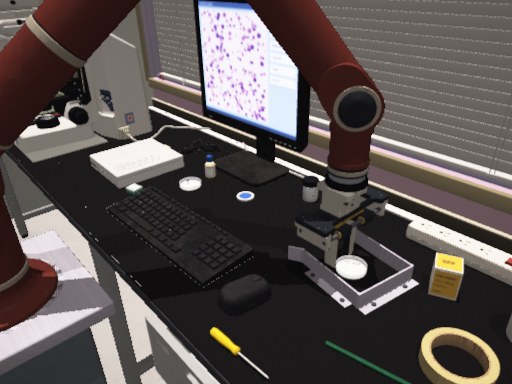

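{"api": "jog_arm", "payload": {
  "moves": [
    [0,-1,9,0],
    [0,-1,9,0],
    [0,-1,8,0],
    [0,-1,6,0],
    [0,0,3,0]
  ]
}}

```text
clock: 9.5
eef_pos: [0.5209, -0.4014, 0.0277]
tool_rot: [-0.496, 1.57, -2.067]
ft_force: [-0.4, 0.1, -0.1]
gripper_width: 0.412
```

{"api": "jog_arm", "payload": {
  "moves": [
    [0,0,0,0],
    [0,0,-10,0],
    [0,0,-20,0],
    [0,0,-15,0],
    [-40,0,0,0]
  ]
}}

```text
clock: 10.0
eef_pos: [0.5196, -0.3469, 0.0627]
tool_rot: [-2.417, 1.556, 2.302]
ft_force: [-0.2, -0.5, 0.2]
gripper_width: 0.407
```

{"api": "jog_arm", "payload": {
  "moves": [
    [-40,0,0,0],
    [-30,0,0,0],
    [0,-2,-48,0],
    [0,-2,-48,0],
    [0,-2,-48,0]
  ]
}}

```text
clock: 10.5
eef_pos: [0.5153, -0.208, 0.138]
tool_rot: [2.225, 1.57, 0.656]
ft_force: [1.6, 0.3, 0.0]
gripper_width: 0.414
```

{"api": "jog_arm", "payload": {
  "moves": [
    [0,-2,-48,0],
    [0,-2,-48,0],
    [0,-2,-48,0],
    [0,-2,-48,0],
    [0,-2,-48,0]
  ]
}}

```text
clock: 11.0
eef_pos: [0.5043, 0.0322, 0.1379]
tool_rot: [2.878, 1.57, 1.309]
ft_force: [0.1, 1.1, -0.8]
gripper_width: 0.409
```

{"api": "jog_arm", "payload": {
  "moves": [
    [0,-2,-48,0],
    [0,-2,-48,0],
    [0,-2,-48,0],
    [0,0,0,0],
    [0,0,0,0]
  ]
}}

```text
clock: 11.5
eef_pos: [0.4978, 0.1755, 0.1375]
tool_rot: [-2.051, 1.57, 2.668]
ft_force: [0.1, -0.6, -0.2]
gripper_width: 0.407
```

```bash
python3 look.py d.png
```

```text
[0.4978 0.1755 0.1375] [ 0.1 -0.6 -0.2] 11.5
tool y [ 1.     0.006 -0.001]
top dish_1 [([0.496, 0.112, 0.001], 0.87), ([0.518, -0.432, -0.002], 0.83)]
top filter_holder [([0.564, -0.034, -0.001], 0.86)]
top objective_can [([0.676, -0.157, 0.001], 0.82)]
top oil_bottle [([0.576, 0.122, -0.0], 0.49)]
scene dish_1 [([0.52, -0.428, 0.005], 0.8)]
scene filter_holder [([0.563, -0.036, 0.004], 0.68)]
scene objective_can [([0.678, -0.157, 0.003], 0.88)]
scene oil_bottle [([0.576, 0.12, 0.0], 0.58)]
```

View pics/d.png

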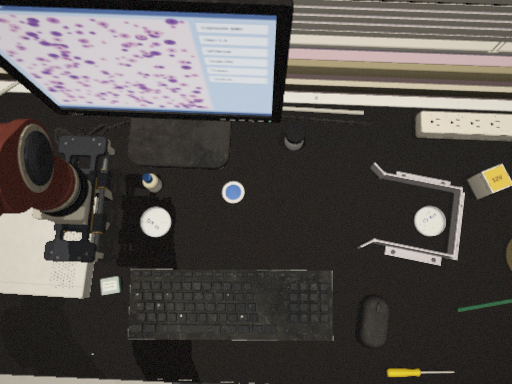

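{"api": "jog_arm", "payload": {
  "moves": [
    [30,-1,4,0],
    [30,0,3,0],
    [25,0,0,0],
    [15,0,0,0],
    [10,0,0,0]
  ]
}}

```text
clock: 12.5
eef_pos: [0.4976, 0.1657, 0.0263]
tool_rot: [-1.227, 1.569, -2.797]
ft_force: [0.3, 0.1, -0.3]
gripper_width: 0.407
```

{"api": "jog_arm", "payload": {
  "moves": [
    [0,0,8,0],
    [0,0,8,0],
    [0,0,5,0],
    [0,0,5,0],
    [0,0,5,0]
  ]
}}

```text
clock: 13.0
eef_pos: [0.4985, 0.1347, 0.0283]
tool_rot: [1.992, 1.57, 0.422]
ft_force: [-0.2, -0.5, -0.5]
gripper_width: 0.408
```

{"api": "jog_arm", "payload": {
  "moves": [
    [0,0,6,0],
    [0,0,8,0],
    [0,0,10,0],
    [0,-1,10,0],
    [0,-1,10,0]
  ]
}}

```text
clock: 13.5
eef_pos: [0.4961, 0.09, 0.0277]
tool_rot: [-0.012, 1.571, -1.582]
ft_force: [-0.6, -0.2, 0.1]
gripper_width: 0.409
```

```bash
python3 look.py e.png
```

```text
[0.4961 0.09   0.0277] [-0.6 -0.2  0.1] 13.5
tool y [ 1.     0.001 -0.   ]
top dish_1 [([0.497, 0.064, -0.001], 0.98), ([0.519, -0.43, 0.001], 0.79)]
top filter_holder [([0.565, -0.038, -0.002], 0.74)]
top objective_can [([0.676, -0.156, -0.001], 0.82)]
top oil_bottle [([0.573, 0.122, 0.0], 0.4)]
scene dish_1 [([0.496, 0.061, 0.002], 0.62)]
scene filter_holder [([0.563, -0.036, 0.002], 0.58)]
scene objective_can [([0.675, -0.157, 0.001], 0.57)]
scene oil_bottle [([0.574, 0.119, -0.002], 0.54)]
```

{"api": "jog_arm", "payload": {
  "moves": [
    [0,-1,11,0],
    [0,-1,11,0],
    [0,-1,11,0],
    [0,-1,11,0],
    [0,-1,11,0]
  ]
}}

```text
clock: 14.5
eef_pos: [0.491, 0.0346, 0.0277]
tool_rot: [-0.287, 1.57, -1.858]
ft_force: [-0.1, 0.2, 0.1]
gripper_width: 0.407
```

{"api": "jog_arm", "payload": {
  "moves": [
    [0,-1,11,0],
    [0,0,11,0],
    [0,0,11,0],
    [0,0,11,0],
    [0,0,11,0]
  ]
}}

```text
clock: 15.0
eef_pos: [0.4903, -0.0198, 0.0277]
tool_rot: [1.008, 1.571, -0.561]
ft_force: [0.6, 0.5, 0.4]
gripper_width: 0.411
```

{"api": "jog_arm", "payload": {
  "moves": [
    [0,0,11,0],
    [0,0,11,0],
    [0,0,11,0],
    [0,0,11,0],
    [0,0,11,0]
  ]
}}

```text
clock: 15.5
eef_pos: [0.4903, -0.0748, 0.0277]
tool_rot: [-1.064, 1.571, -2.634]
ft_force: [1.2, 0.2, 0.3]
gripper_width: 0.415
```

```bash
python3 look.py g.png
```

```text
[ 0.4903 -0.0748  0.0277] [1.2 0.2 0.3] 15.5
tool y [ 1.     0.001 -0.   ]
top dish_1 [([0.52, -0.43, -0.001], 0.85), ([0.49, -0.101, 0.001], 0.68)]
top filter_holder []
top objective_can [([0.676, -0.156, 0.001], 0.92)]
top oil_bottle [([0.573, 0.124, -0.002], 0.74)]
scene dish_1 [([0.49, -0.102, -0.001], 0.65), ([0.522, -0.429, 0.002], 0.56)]
scene filter_holder [([0.564, -0.034, 0.008], 0.49)]
scene objective_can [([0.676, -0.155, -0.002], 0.91)]
scene oil_bottle []
```

{"api": "jog_arm", "payload": {
  "moves": [
    [0,1,11,0],
    [0,3,11,0],
    [0,3,11,0],
    [0,3,11,0],
    [0,3,11,0]
  ]
}}

```text
clock: 16.5
eef_pos: [0.5036, -0.1304, 0.0277]
tool_rot: [0.379, 1.57, -1.192]
ft_force: [-0.5, 1.0, -0.4]
gripper_width: 0.41
```

{"api": "jog_arm", "payload": {
  "moves": [
    [0,3,11,0],
    [0,3,11,0],
    [0,3,11,0],
    [0,3,11,0],
    [0,3,11,0]
  ]
}}

```text
clock: 17.0
eef_pos: [0.5187, -0.1847, 0.0276]
tool_rot: [-1.993, 1.571, 2.72]
ft_force: [0.1, -0.1, 0.1]
gripper_width: 0.41
```

{"api": "jog_arm", "payload": {
  "moves": [
    [0,4,11,0],
    [0,4,11,0],
    [0,4,11,0],
    [0,3,11,0],
    [0,2,11,0]
  ]
}}

```text
clock: 17.5
eef_pos: [0.5359, -0.2397, 0.0276]
tool_rot: [1.149, 1.571, -0.42]
ft_force: [0.7, 0.0, -0.0]
gripper_width: 0.41
```

{"api": "jog_arm", "payload": {
  "moves": [
    [0,1,10,0],
    [0,0,10,0],
    [0,0,10,0],
    [0,0,9,0],
    [0,0,9,0]
  ]
}}

```text
clock: 18.0
eef_pos: [0.5364, -0.2876, 0.0276]
tool_rot: [-1.932, 1.571, 2.781]
ft_force: [0.2, 0.3, -0.5]
gripper_width: 0.412
```

```bash
python3 look.py i.png
```

```text
[ 0.5364 -0.2876  0.0276] [ 0.2  0.3 -0.5] 18.0
tool y [ 1.     0.001 -0.   ]
top dish_1 []
top filter_holder [([0.562, -0.034, -0.001], 0.85), ([0.575, 0.122, 0.0], 0.6)]
top objective_can [([0.674, -0.156, 0.003], 0.75)]
top oil_bottle [([0.574, 0.124, -0.003], 0.53)]
scene dish_1 [([0.521, -0.426, 0.003], 0.93), ([0.538, -0.313, -0.0], 0.9)]
scene filter_holder [([0.566, -0.035, 0.004], 0.65)]
scene objective_can []
scene oil_bottle [([0.574, 0.121, -0.003], 0.52)]
```

{"api": "jog_arm", "payload": {
  "moves": [
    [0,0,10,0],
    [0,0,10,0],
    [0,0,10,0],
    [0,0,9,0],
    [0,0,7,0]
  ]
}}

```text
clock: 19.0
eef_pos: [0.5362, -0.3345, 0.0277]
tool_rot: [-0.139, 1.57, -1.71]
ft_force: [-0.2, 0.3, -0.2]
gripper_width: 0.41
```

{"api": "jog_arm", "payload": {
  "moves": [
    [0,0,4,0],
    [0,0,2,0],
    [0,0,0,0],
    [0,0,-10,0],
    [0,0,-20,0]
  ]
}}

```text
clock: 19.5
eef_pos: [0.5362, -0.3096, 0.0278]
tool_rot: [0.18, 1.569, -1.392]
ft_force: [-0.7, -0.4, -0.9]
gripper_width: 0.409
```

{"api": "jog_arm", "payload": {
  "moves": [
    [0,0,-20,0],
    [-40,0,-10,0],
    [-40,0,-20,0],
    [-40,0,-40,0],
    [-40,0,-40,0]
  ]
}}

```text
clock: 20.0
eef_pos: [0.5362, -0.1859, 0.1798]
tool_rot: [2.905, 1.57, 1.335]
ft_force: [1.5, -0.5, -0.0]
gripper_width: 0.411
```

{"api": "jog_arm", "payload": {
  "moves": [
    [0,0,-40,0],
    [0,0,-40,0],
    [0,0,-40,0],
    [0,0,0,0],
    [0,0,0,0]
  ]
}}

```text
clock: 20.5
eef_pos: [0.536, -0.0659, 0.1784]
tool_rot: [-2.613, 1.57, 2.104]
ft_force: [-0.2, -1.1, -0.0]
gripper_width: 0.413
```

```bash
python3 look.py k.png
python3 - <<'E'
from h import *
a=cv2.imread('pics/k.png')[140:270,340:500];b=cv2.imread('pics/s_k.png')[180:330,240:440]
cv2.imwrite('pics/z.png',np.hstack([cv2.resize(a,(400,325)),cv2.resize(b,(400,325))]))
E
```

```text
[ 0.536  -0.0659  0.1784] [-0.2 -1.1 -0. ] 20.5
tool y [ 1.     0.005 -0.   ]
top dish_1 [([0.539, -0.364, 0.001], 0.78), ([0.516, -0.43, -0.0], 0.7)]
top filter_holder []
top objective_can [([0.675, -0.156, 0.001], 0.9)]
top oil_bottle []
scene dish_1 [([0.521, -0.427, 0.004], 0.69), ([0.537, -0.364, -0.0], 0.58)]
scene filter_holder [([0.564, -0.039, 0.004], 0.44), ([0.543, -0.322, 0.0], 0.18)]
scene objective_can [([0.675, -0.154, 0.003], 0.86)]
scene oil_bottle [([0.577, 0.122, -0.001], 0.54)]
```

View pics/z.png

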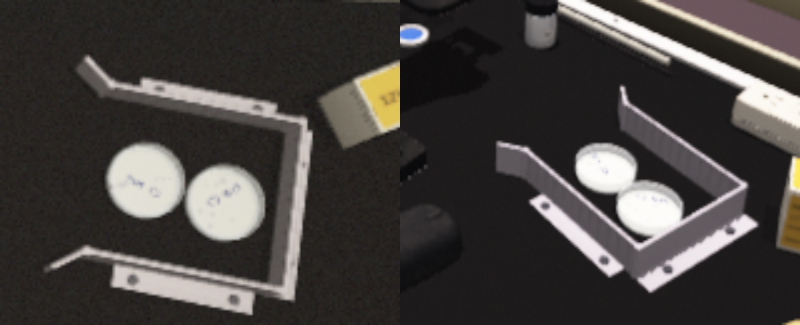

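```bash
python3 -c "
from h import *
job.finish_job()"
```

```text
the job is handed in; nothing more can be done
```

I swept both dishes into the bay with the fingers set in a fixed, part-open cradle, so nothing was gripped or lifted. dish_1 went first, then dish_2, passing on the keyboard side of the filter holder. I then withdrew the arm and handed the job in at about 20.5 s.

**Dishes:** Both lie flat inside the walls in the last pictures. dish_1 is at about (0.519, -0.429), roughly 105 mm inward of the mouth line. dish_2 is at about (0.538, -0.364), roughly 38 mm inward, where 30 mm is needed. dish_2's margin is therefore about 8 mm, with the position and bay fit good to about 3–4 mm.

**Bystanders:** The can, bottle and filter holder read within about 4 mm of where they started, which is the finder's own accuracy. The measured force never rose above about 3 N.

**Checks that missed or disagreed:**
- In the last top view the finder did not report the filter holder or the bottle. The scene camera still had both in place, though its filter holder reading had a low value (0.44).
- My bay outline fit left up to 2.5 px of error at the corners. Its mouth centre agreed with the finder's within about 4 mm.

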